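# Set a gearbox cover on the sine-plate fixture for measuring

### The arm

A 7-joint arm with a two-finger parallel gripper is mounted at the origin on the work surface. World frame = base frame: x ahead of the robot, y to its left, z up, the work surface at z = 0. Lengths are in m, angles in rad, forces in N, time in s.
With the tool pointing down it reaches from about 0.4 to 0.875 m from the base axis. Payload 6.5 kg.
Tool frame: the origin (TCP) lies at the very end of the fingers, on their centre line; the grasp point (between the pads) lies 19 mm behind it (manip.grasp_offset is the z of the grasp point in the tool frame, in m); z points along the fingers, y is the line along which they close (so a half turn about z gives the same grasp; the last joint's range is limited). The gripper opens to 85 mm and grips with 20 to 120 N. Pads are 22 mm wide; open, the fingers measure 114 mm over their backs; the gripper's body (76 mm by 85 mm) begins 54 mm behind the grasp point. The pads swing forward as they close: fully open they stand 13 mm farther back than shut.
Start: joints at [1.102, 0.536, -0.004, 1.538, 0.003, 1.067, -0.071], TCP at [0.255, -0.598, 0.231] pointing down, gripper open.
Joint ranges: [-2.7, 2.7], [-0.37, 2.16], [-1.27, 1.26], [0.24, 2.4], [-1.31, 4.45], [0.19, 1.91], [-2.76, 2.76]. Speed limits (rad/s): [2.39, 2.39, 3.14, 3.14, 3.14, 3.14, 3.14].

### API

Orientations are given as a rotation vector (axis times angle).
In Python, from workcell import manip gives the robot as it stands.
- The arm moves only by the tool play_rows, never from a script. Its argument "rows" is text: rows parted by semicolons, each of 7 numbers parted by spaces: the opening, from 0 (shut) to 1 (fully open), then the shift along the world's x, y, z in units of 30 mm (1.0 is 30 mm), then the turn, a rotation vector about the world's x, y, z in units of 8 degrees (1.0 is 8 degrees). In form: claw dx dy dz ax ay az; .... A call has 1 to 8 rows; each row shifts and turns the commanded pose from where the row before left it; what a row does not reach is not made up. A row lasts 1/8 s, in which the tool goes at most 62.5 mm and 10.7 degrees, less where a joint would pass 70% of its speed; a pose out of reach is approached as far as the arm can. A call is refused whole if a number of a shift passes 1 or a number of a turn 1, either way. A call with a gripper value outside its range is refused whole. The fingers move at their own pace and stop on an object; "force" is the grip in N (left out, the last holds). Time passes only in rows, so rows that do not move let the fingers close. It gives the time, the measured TCP pose, the force, the opening and the grip force at its end, in the units of the state.
- manip.observe(): the state, without advancing time (a new reading comes with each control period).
- manip.snapshot(name): name is "scene" or "top" or "wrist"; returns a dict with "img" (480x640x3 uint8, red, green, blue), "intrinsics" (3x3 intrinsics, pixels), "T" (4x4, takes a point from camera to world coordinates). Camera axes: x right, y down, z forward; pixel columns grow to the right and rows downward; lengths in m; the calibration is good to about 2 mm. A picture is of the moment at which its call begins. There is no depth.
- manip.job_done(): hands the job in; it is judged then, once.
The state is a dict: "clock": time; "joints": joint angles; "dq": joint speeds; "joint_efforts": joint torques, N m; "eef_pos": TCP position; "orientation": TCP orientation; "wrist_force": force on the tool from outside, world axes, zero at the start; "moment": the same for the moment, N m; "width": opening from 0.0 (shut) to 1.0 (fully open); "grasp_force": force on a finger pad.
Only numpy, scipy, OpenCV 4.12 (cv2) and the standard library are available. Lean on these libraries where they do the work, as an engineer would, in place of code of your own. Each camera call takes 0.05 s, during which the arm holds its last target. There are 200 camera calls.

### The job

Clear the old blue stop dog from the tilted measuring fixture: slide it along its T-slot to the cut-away end, lift it out there and put it down in the grey tray without dropping it. Then take the cast cover, rest it flat along the tilted face on top of the two studs, slide it along them until its two holes drop over the studs, and leave it sitting flush on the face. Leave the reference sphere, the white case and the wrench where they are.

Things in the scene. Friction and masses are not known exactly. Their poses are not given: they have to be found in the camera images.
- face: Slotted aluminium top of a fixed sine plate, tilted 25 degrees towards the robot: 240 mm wide (y), 190 mm up the slope (x), 28 mm thick, high edge 128 mm above the bench. Origin: centre of its upper surface, 88 mm above the bench. x points up the slope away from the robot, y left along the slots, z straight out of the surface. Two T-slots run along y, at x = -30 mm (dog) and x = +38 mm (studs).
- slot_exit (a point): Point on the face surface (x = -30, y = 88 mm of the face, axes as the face) in the middle of the lower slot's cut-away left end: its lips are gone from 32 mm before this point to the plate's open edge 32 mm past it, so the dog's foot can be lifted straight out along z here (within 8 mm). Elsewhere: mouth 18 mm, lips 9 mm thick, undercut 30 mm wide, floor 18 mm deep; right end closed.
- stud_row (a point): Point on the face surface (x = 38, y = 0 of the face, axes as the face) on the line of the two steel studs, which stand along z: 12 mm thick, 14 mm high, tops chamfered 3 mm to 7 mm flats, 120 mm apart along y, clamped (firm to 100 N). Their middle lies anywhere up to 8 mm left or right of this point along y and is not reported: look, or feel for it by sliding the cover along y.
- dog: Blue stop dog, loose in the lower slot (screw slack), 0.25-0.49 kg. Body 64 (x) by 40 (y) by 34 mm high; below it a neck 15 mm wide (x) and a steel T-foot 26 (x) by 44 mm (y), reaching 17 mm below the body. Origin: centre of the blue body's underside, on the face surface; axes as the face. Starts at face y -75 to -5 mm, in the cover's way. Grip across the 40 mm; stands upright on its foot.
- cover: Die-cast aluminium cover, 0.3-0.55 kg: flange 100 (x) by 176 (y) by 8 mm, raised box 44 (x) by 84 mm (y) in its middle, top 42 mm above the underside; grip across the 44 mm. Two 15 mm through holes at x = 0, y = +-60 mm; fits either way round. Origin: centre of the underside, z up. Starts flat on the pad. Its origin is 14 mm off the face when on the stud tops, 0 when home.
- tray: Grey plastic tray fixed on the bench, 130 mm (x) by 180 mm (y), 22 mm high, walls and floor 4 mm thick, open on top. Origin: centre of its underside. It stands left or right of the fixture, the black pad on the other side.
- pad: Black rubber pad fixed on the bench, 130 by 190 mm, 12 mm thick, on which the cover starts. Origin: centre of its underside.
- refsphere: Bystander: white reference ball on a dark post and round foot, 93 mm tall, foot 50 mm wide, left of the fixture's high edge. Origin: centre of its underside.
- case: Bystander: white stylus case with a blue handle, 110 by 170 mm, 84 mm tall with the handle, right of the fixture's high edge. Origin: centre of its underside.
- wrench: Bystander: steel wrench, 160 mm long, lying flat between the robot and the fixture. Origin: under its middle.

How it is judged:
By the outcome, as a careful person would: the job done as asked, in the order asked, and still so for the second after the job is handed in, with the robot touching nothing.
It also fails if it takes over 67 s, if anything falls off the work surface, if the arm or the gripper's body presses on something with over 40 N, if the wrist force passes 120 N, or if a joint passes its speed limit or range.

## Working session

There is one attempt and no reset: what is moved stays moved. The work goes in short steps, Python scripts to look and compute and a tool call to move; the robot and the scene stay as the last step left them, time stands still between calls to the robot, and variables do not carry over. Pictures are saved under pics/ and viewed, at most 12 in all, crops included, and the job is handed in when it is done.

Besides the shell and the picture viewer there is one more tool, called after ">>>" as name(argument=value, ...) on one line, values as JSON. play_rows: Moves the arm, as the interface text tells. Its arguments: {"type":"object","properties":{"rows":{"type":"string"},"force":{"type":"number"}},"required":["rows"]}

```bash
ls; mkdir -p pics; python3 - <<'E'
from workcell import manip
import cv2,numpy as np
o=manip.observe();print({k:np.round(v,3).tolist() for k,v in o.items()},manip.grasp_offset)
for n in("scene","top"):
    s=manip.snapshot(n);cv2.imwrite(f"pics/{n}0.png",s["img"][:,:,::-1]);np.savez(f"{n}0.npz",**s)
    print(n,np.round(s["intrinsics"],1).tolist(),np.round(s["T"],4).tolist())
E
```

```text
pics
{'clock': 0.0, 'joints': [1.102, 0.537, -0.004, 1.539, 0.003, 1.067, -0.071], 'dq': [-0.001, -0.003, -0.002, -0.0, 0.0, -0.002, 0.001], 'joint_efforts': [-0.0, -58.341, 1.048, -25.91, 0.012, 0.01, 0.0], 'eef_pos': [0.255, -0.597, 0.23], 'orientation': [-3.076, -0.628, 0.001], 'wrist_force': [0.395, 0.389, 0.044], 'moment': [0.018, -0.0, -0.012], 'grasp_force': 0.0, 'width': 0.999} -0.0187
scene [[450.8, 0.0, 311.1], [0.0, 450.8, 237.5], [0.0, 0.0, 1.0]] [[-0.7814, 0.3918, -0.4858, 1.0567], [0.6237, 0.5175, -0.5858, 0.5591], [0.0218, -0.7607, -0.6487, 0.6836], [0.0, 0.0, 0.0, 1.0]]
top [[507.0, 0.0, 322.0], [0.0, 507.0, 232.6], [0.0, 0.0, 1.0]] [[0.0106, -0.9963, 0.0855, 0.4937], [-0.9998, -0.012, -0.016, -0.0001], [0.017, -0.0853, -0.9962, 1.1319], [0.0, 0.0, 0.0, 1.0]]
```

View pics/top0.png

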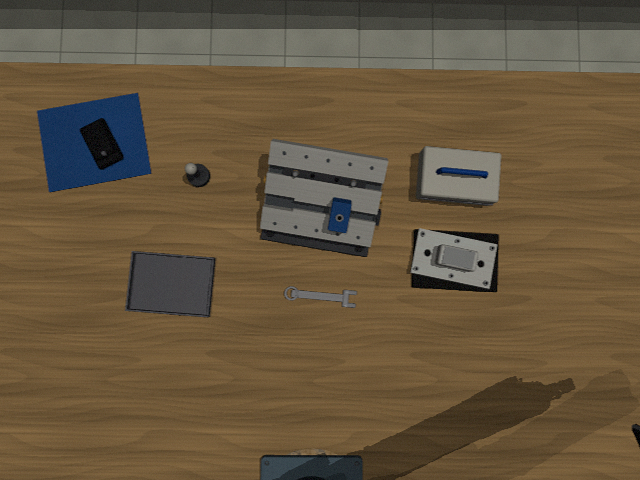

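View pics/scene0.png

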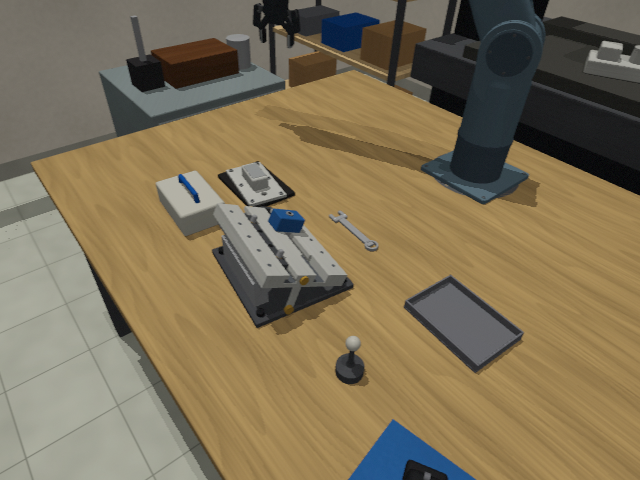

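The top view shows the tray on the left (~171,284) and the cover on its pad on the right (~456,258). The plate spans (262-387, 140-255), the dog is at ~(340,215), and the studs are near (295,177) and (352,184). I'll enlarge these.

```bash
python3 - <<'E'
import cv2
a=cv2.imread("pics/top0.png")
c=cv2.resize(a[130:260,255:395],None,fx=5.7,fy=4.6*1,interpolation=cv2.INTER_CUBIC) if 0 else cv2.resize(a[132:262,255:395],None,fx=4.6,fy=4.6,interpolation=cv2.INTER_CUBIC)
cv2.imwrite("pics/c1.png",c)
d=cv2.resize(a[220:300,400:510],None,fx=7,fy=7,interpolation=cv2.INTER_CUBIC)
cv2.imwrite("pics/c2.png",d);print(c.shape,d.shape)
E
```

```text
(598, 644, 3) (560, 770, 3)
```

View pics/c1.png

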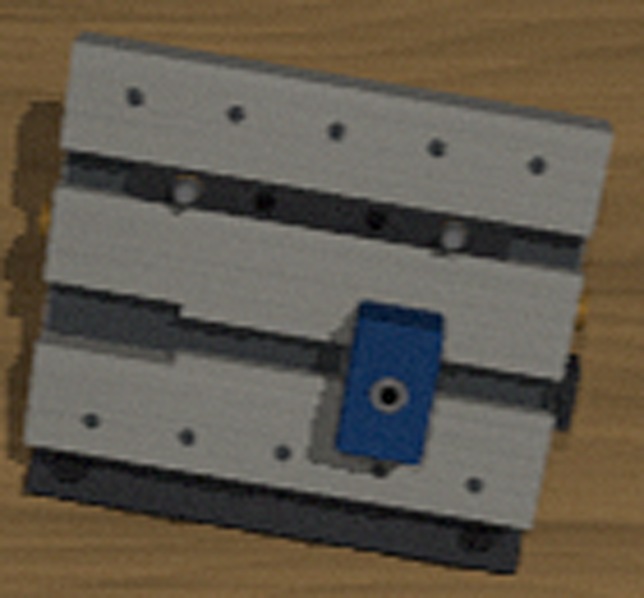

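View pics/c2.png

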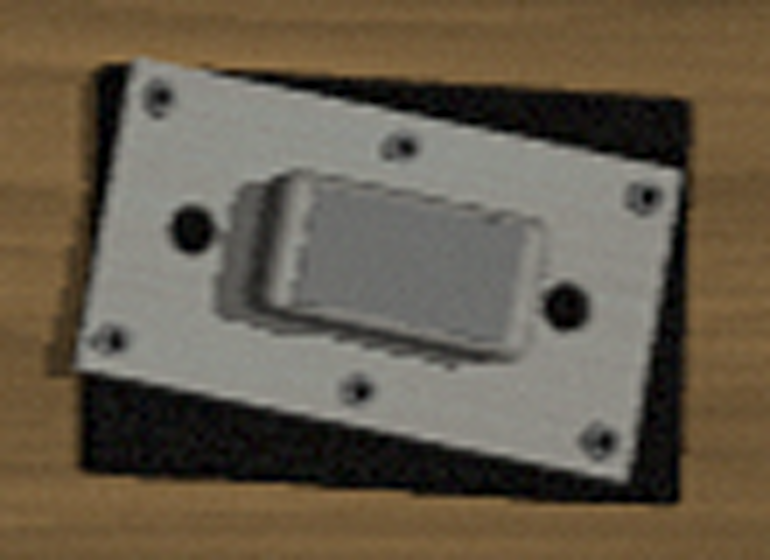

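In c1 the face corners are at (80,43), (609,128), (27,444) and (528,527), and the stud tops are at (187,188) and (454,234). The dog's top corners are (357,318), (441,327), (418,463) and (336,455). In c2 the cover flange corners are (137,60), (685,172), (630,482) and (78,370), with holes at (192,229) and (567,306).

```bash
cat > h.py <<'E'
import numpy as np
from scipy.spatial.transform import Rotation as R
from scipy.optimize import least_squares
from workcell import manip
def cam(n):
    s=np.load(n+".npz");return s["intrinsics"],np.linalg.inv(s["T"])
def proj(c,P):
    K,M=c;q=(np.asarray(P)@M[:3,:3].T+M[:3,3])@K.T;return q[:,:2]/q[:,2:]
c1=lambda p:np.array([255,132])+(np.array(p)+.5)/4.6-.5
c2=lambda p:np.array([400,220])+(np.array(p)+.5)/7-.5
def Rf(yaw): return R.from_euler("z",yaw)*R.from_euler("y",-25,degrees=True)
E
cat > fit.py <<'E'
from h import *
C=cam("top0")
up=c1([(80,43),(609,128),(27,444),(528,527),(187,188),(454,234),(357,318),(441,327),(418,463),(336,455)])
def model(p):
    x,y,w,s,d=p
    P=[(95,120,0),(95,-120,0),(-95,120,0),(-95,-120,0),(38,s+60,14),(38,s-60,14)]+[(-30+a,d+b,34) for a,b in((32,20),(32,-20),(-32,-20),(-32,20))]
    return Rf(w).apply(np.array(P)/1e3)+[x,y,.088]
f=least_squares(lambda p:(proj(C,model(p))-up).ravel(),[.6,0,-.1,0,-40],x_scale=[.1,.1,.1,10,10])
print("face x y yaw, stud mm, dog mm",np.round(f.x,4));print(np.round(f.fun.reshape(-1,2),2).tolist())
uc=c2([(137,60),(685,172),(630,482),(78,370),(192,229),(567,306)])
def mc(p):
    P=np.array([(50,88,8),(50,-88,8),(-50,-88,8),(-50,88,8),(0,60,8),(0,-60,8)])/1e3
    return R.from_euler("z",p[2]).apply(P)+[p[0],p[1],.012]
g=least_squares(lambda p:(proj(C,mc(p))-uc).ravel(),[.55,-.28,-.2])
print("cover",np.round(g.x,4));print(np.round(g.fun.reshape(-1,2),2).tolist())
ut=np.array([(132,252),(215,258),(210,316),(127,310)])
def mt(p): return R.from_euler("z",p[2]).apply(np.array([(65,90,0),(65,-90,0),(-65,-90,0),(-65,90,0)])/1e3)+[p[0],p[1],.022]
t=least_squares(lambda p:(proj(C,mt(p))-ut).ravel(),[.4,.28,0.])
print("tray",np.round(t.x,4));print(np.round(t.fun.reshape(-1,2),2).tolist())
np.savez("fit.npz",f=f.x,g=g.x,t=t.x)
def pose(n,p,Rm): print(n,np.round(p,4),"rv",np.round(Rm.as_rotvec(),4))
x,y,w,s,d=f.x;F=Rf(w);o=np.array([x,y,.088])
down=R.from_euler("x",180,degrees=True)
# tool at dog: z=-face z, closing y along face y
pose("dogtop",o+F.apply(np.array([-30,d,34])/1e3),F*down)
pose("exit",o+F.apply(np.array([-30,88,0])/1e3),F*down)
print("face axes",np.round(F.as_matrix(),4).tolist())
print("tool now",np.round(R.from_rotvec(manip.observe()["orientation"]).as_matrix(),3).tolist())
E
python3 fit.py
```

```text
face x y yaw, stud mm, dog mm [ 6.6240e-01 -1.6300e-02 -1.5260e-01  1.0451e+00 -4.1387e+01]
[[-1.38, -0.92], [1.07, 0.1], [-0.47, -0.4], [1.05, -0.17], [-0.34, 1.28], [-0.03, 0.95], [-0.41, -0.76], [0.9, 0.53], [0.49, 0.38], [-0.85, -1.05]]
cover [ 0.5363 -0.3095 -0.1908]
[[-0.06, -0.25], [-0.33, -0.27], [-0.22, 0.04], [0.01, -0.07], [0.38, 0.31], [0.21, 0.24]]
tray [ 0.4735  0.308  -0.0576]
[[0.48, -0.92], [0.16, -1.23], [-0.04, 0.87], [-0.58, 1.24]]
dogtop [ 0.615  -0.0509  0.1061] rv [ 3.0265 -0.2313  0.671 ]
exit [0.6489 0.0748 0.0753] rv [ 3.0265 -0.2313  0.671 ]
face axes [[0.8958, 0.152, -0.4177], [-0.1377, 0.9884, 0.0642], [0.4226, 0.0, 0.9063]]
tool now [[0.92, 0.392, -0.001], [0.392, -0.92, 0.001], [-0.0, -0.002, -1.0]]
```

```bash
cat > go.py <<'E'
# usage: go.py face x y z [d|c] | go.py world x y z yawdeg : tool y/x axes; prints shift & turn in units
from h import *;import sys
a=sys.argv;q=np.load("fit.npz");x,y,w,s,d=q["f"];F=Rf(w);o=np.array([x,y,.088])
down=R.from_matrix(np.array([[1,0,0],[0,-1,0],[0,0,-1.]])); cdown=R.from_matrix(np.array([[0,1,0],[1,0,0],[0,0,-1.]]))
v=np.array(list(map(float,a[2:5])))/1e3
k=cdown if a[-1]=="c" else down
if a[1]=="face": p=o+F.apply(v);r=F*k
else: p=v;r=R.from_euler("z",float(a[5]),degrees=True)*k
b=manip.observe();ro=R.from_rotvec(b["orientation"])
dp=(p-b["eef_pos"])/.03;dr=(r*ro.inv()).as_rotvec()/np.radians(8)
print("target",np.round(p,4),"shift",np.round(dp,2),"turn",np.round(dr,2),"min rows",np.ceil(max(abs(dp).max(),abs(dr).max())))
print("now in face mm",np.round(F.inv().apply(b["eef_pos"]-o)*1e3,1),"joints",np.round(b["joints"],2),"w",round(b["width"],3),"gf",round(b["grasp_force"],1),"F",np.round(b["wrist_force"],1),"t",round(b["clock"],2))
E
python3 go.py face -30 -41.4 110 d
```

```text
target [ 0.5833 -0.046   0.175 ] shift [10.96 18.38 -1.85] turn [ 0.38 -3.14 -3.92] min rows 19.0
now in face mm [-225.1 -636.4  262.2] joints [ 1.1   0.54 -0.    1.54  0.    1.07 -0.07] w 1.0 gf 0.0 F [-0.1  0.3  0.2] t 0.1
```

>>> play_rows(rows="1 0.5 0.9 0 0.02 -0.15 -0.2;1 0.5 0.9 0 0.02 -0.15 -0.2;1 0.5 0.9 0 0.02 -0.15 -0.2;1 0.5 0.9 0 0.02 -0.15 -0.2;1 0.5 0.9 0 0.02 -0.15 -0.2;1 0.5 0.9 0 0.02 -0.15 -0.2;1 0.5 0.9 0 0.02 -0.15 -0.2;1 0.5 0.9 0 0.02 -0.15 -0.2", force=60)

```text
clock: 1.1
eef_pos: [0.375, -0.3808, 0.231]
orientation: [3.107, 0.277, 0.264]
wrist_force: [0.2, 0.5, 0.4]
width: 0.997
grasp_force: 0.0
```

>>> play_rows(rows="1 0.6 0.9 0 0.02 -0.15 -0.2;1 0.6 0.9 0 0.02 -0.15 -0.2;1 0.6 0.9 0 0.02 -0.15 -0.2;1 0.6 0.9 0 0.02 -0.15 -0.2;1 0.6 0.9 0 0.02 -0.15 -0.2;1 0.6 0.9 -0.1 0.02 -0.15 -0.2;1 0.6 0.9 -0.2 0.02 -0.15 -0.2;1 0.6 0.9 -0.3 0.02 -0.15 -0.2")

```text
clock: 2.1
eef_pos: [0.5192, -0.1651, 0.2132]
orientation: [3.074, -0.076, 0.52]
wrist_force: [0.5, -0.1, 0.7]
width: 0.998
grasp_force: 0.0
```

```bash
python3 go.py face -30 -41.4 110 d
```

```text
target [ 0.5833 -0.046   0.175 ] shift [ 2.14  3.97 -1.27] turn [ 0.03 -0.73 -0.72] min rows 4.0
now in face mm [ -54.9 -168.9  163.7] joints [ 0.4   0.23 -0.16  2.1  -0.03  0.47 -1.34] w 0.998 gf 0.0 F [ 0.5 -0.1  0.7] t 2.1
```

>>> play_rows(rows="1 0.43 0.8 -0.25 0.01 -0.15 -0.14;1 0.43 0.8 -0.25 0.01 -0.15 -0.14;1 0.43 0.8 -0.25 0.01 -0.15 -0.14;1 0.43 0.8 -0.25 0 -0.15 -0.15;1 0.43 0.8 -0.25 0 -0.13 -0.15;1 0 0 0 0 0 0")

```text
clock: 2.85
eef_pos: [0.5833, -0.0427, 0.1749]
orientation: [3.029, -0.222, 0.668]
wrist_force: [0.4, -0.3, -0.1]
width: 0.999
grasp_force: 0.0
```

```bash
python3 go.py face -30 -41.4 110 d; python3 - <<'E'
from workcell import manip
import cv2,numpy as np
s=manip.snapshot("wrist");cv2.imwrite("pics/w1.png",s["img"][:,:,::-1]);np.savez("w1.npz",**s)
s=manip.snapshot("top");cv2.imwrite("pics/t1.png",s["img"][:,:,::-1]);np.savez("t1.npz",**s)
E
```

```text
target [ 0.5833 -0.046   0.175 ] shift [ 0.   -0.11  0.01] turn [ 0.   -0.01 -0.04] min rows 1.0
now in face mm [-30.5 -38.1 110.1] joints [-0.11  0.33  0.07  2.14  0.24  0.26 -1.98] w 0.999 gf 0.0 F [ 0.4 -0.3 -0.1] t 2.85
```

View pics/w1.png

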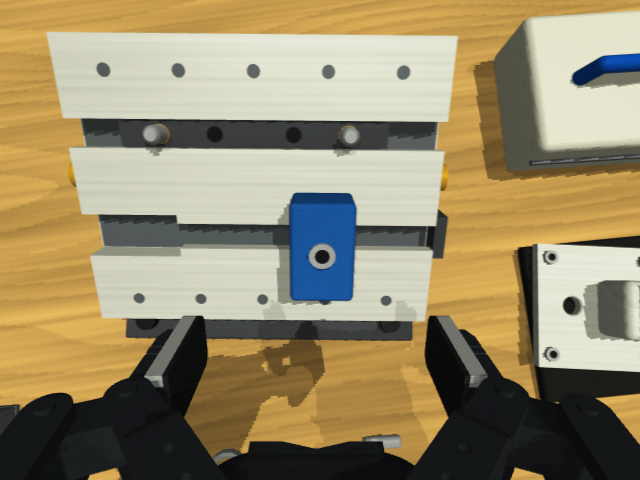

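The wrist view shows the whole face: corners at (48,33), (458,37), (427,321) and (103,318). The stud tops are near (152,132) and (347,131), and the dog's top is (290-355, 205-300). I'll refit with this view.

```bash
cat > fit2.py <<'E'
from h import *
C=cam("w1");T=cam("top0")
obs=[((95,120,0),(48,33)),((95,-120,0),(458,37)),((-95,-120,0),(427,321)),((-95,120,0),(103,318)),((47,120,0),(63,118)),((29,120,0),(69,149)),((47,-120,0),(449,122)),((29,-120,0),(445,152)),((-39,-120,0),(434,260)),((-15,120,0),(81,214)),((-45,120,0),(91,256)),((-15,56,0),(178,215))]
P0=np.array([a for a,b in obs],float)
S=np.array([(152,132),(347,131)]);D=np.array([(290,205),(355,206),(353,300),(290,299)])
def model(p):
    x,y,w,s,d=p[:5]
    P=list(P0)+[(38,s+60,14),(38,s-60,14)]+[(-30+a,d+b,34) for a,b in((32,20),(32,-20),(-32,-20),(-32,20))]
    return Rf(w).apply(np.array(P)/1e3)+[x,y,.088+(p[5] if len(p)>5 else 0)]
up=np.vstack([[b for a,b in obs],S,D])
for n in (5,6):
    f=least_squares(lambda p:(proj(C,model(p))-up).ravel(),[.66,-.016,-.15,0,-40,0][:n],x_scale=[.1,.1,.1,10,10,.1][:n])
    print(np.round(f.x,4));print(np.round(f.fun.reshape(-1,2),1).tolist())
    if n==5: q=f.x
old=dict(np.load("fit.npz"));print("old",np.round(old["f"],4));old["f"]=q;np.savez("fit.npz",**old)
E
python3 fit2.py
```

```text
[ 6.61900e-01 -1.60000e-02 -1.56600e-01  2.35720e+00 -4.19218e+01]
[[-0.1, -1.0], [0.2, -0.5], [-2.3, 0.0], [0.1, -0.6], [1.5, 0.0], [1.2, -1.6], [-0.9, 0.3], [-0.4, -0.4], [-1.0, -9.2], [2.1, -0.2], [0.0, -1.0], [-0.6, -0.2], [-2.7, 3.5], [2.6, 6.8], [-1.6, -1.3], [2.3, -1.5], [-0.3, 2.7], [-0.4, 3.0]]
[ 6.61800e-01 -1.61000e-02 -1.56500e-01  2.37110e+00 -4.18058e+01
  5.00000e-04]
[[-0.6, -1.3], [0.7, -0.8], [-1.9, 0.2], [-0.1, -0.4], [1.1, -0.1], [0.9, -1.6], [-0.5, 0.1], [0.1, -0.5], [-0.6, -9.1], [1.8, -0.2], [-0.2, -0.9], [-0.7, -0.1], [-2.9, 3.4], [2.8, 6.6], [-1.7, -1.3], [2.3, -1.5], [-0.3, 3.0], [-0.4, 3.2]]
old [ 6.6240e-01 -1.6300e-02 -1.5260e-01  1.0451e+00 -4.1387e+01]
```

```bash
python3 go.py face -30 -42 6 d; python3 - <<'E'
import cv2
a=cv2.imread("pics/w1.png")
cv2.imwrite("pics/c3.png",cv2.resize(a[110:165,120:380],None,fx=3,fy=6,interpolation=cv2.INTER_CUBIC))
E
```

```text
target [ 0.626  -0.0528  0.0808] shift [ 1.44 -0.22 -3.16] turn [ 0.01 -0.01 -0.04] min rows 4.0
now in face mm [-29.6 -42.2 110.3] joints [-0.11  0.32  0.07  2.14  0.24  0.26 -1.98] w 1.0 gf 0.0 F [ 0.1 -0.7  0.6] t 2.95
```

View pics/c3.png

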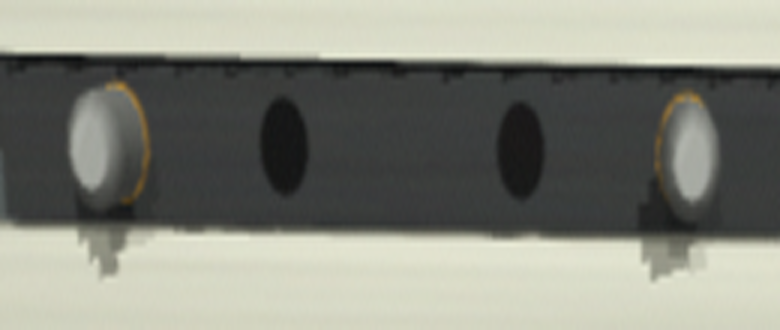

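The enlarged crop puts the stud flats at (150.3,135.8) and (351.0,136.7), which matches the model. The stud middle is at face y ≈ +1.6 mm. Next I descend on the dog.

>>> play_rows(rows="1 0.35 -0.05 -0.8 0 0 0;1 0.35 -0.05 -0.8 0 0 0;1 0.35 -0.05 -0.8 0 0 0;1 0.3 -0.05 -0.6 0 0 0;1 0.09 -0.02 -0.16 0 0 0;1 0 0 0 0 0 0")

```text
clock: 3.7
eef_pos: [0.6206, -0.0556, 0.0904]
orientation: [3.021, -0.234, 0.662]
wrist_force: [-0.6, 0.4, -0.1]
width: 0.995
grasp_force: 0.0
```

```bash
python3 go.py face -30 -42 6 d
```

```text
target [ 0.626  -0.0528  0.0808] shift [ 0.18  0.09 -0.32] turn [ 0.04 -0.04 -0.01] min rows 1.0
now in face mm [-30.3 -45.6  16.8] joints [ 0.11  0.54 -0.17  2.07  1.03  0.2  -2.73] w 0.995 gf 0.0 F [-0.6  0.4 -0.1] t 3.7
```

```bash
sed -i 's/p=o+F.apply(v);r=F\*k/p=o+F.apply(v);r=F*R.from_euler("y",float(a[5]),degrees=True)*k/' go.py; python3 go.py face -30 -42 6 13 d
```

```text
target [ 0.626  -0.0528  0.0808] shift [ 0.18  0.09 -0.32] turn [ 0.29  1.57 -0.01] min rows 2.0
now in face mm [-30.3 -45.6  16.8] joints [ 0.11  0.54 -0.17  2.07  1.03  0.2  -2.73] w 0.995 gf 0.0 F [-0.6  0.4 -0.1] t 3.7
```

>>> play_rows(rows="1 0 0.05 0.1 0.06 0.4 0;1 0 0.05 0.1 0.06 0.4 0;1 0 0 0 0.06 0.4 0;1 0 0 0 0.06 0.4 0;1 0 0 0 0 0 0")

```text
clock: 4.32
eef_pos: [0.6219, -0.0517, 0.0974]
orientation: [3.094, -0.237, 0.323]
wrist_force: [-0.9, -0.1, 0.0]
width: 1.0
grasp_force: 0.0
```

```bash
python3 go.py face -30 -42 6 13 d
```

```text
target [ 0.626  -0.0528  0.0808] shift [ 0.14 -0.04 -0.55] turn [ 0.04 -0.01 -0.02] min rows 1.0
now in face mm [-26.9 -41.5  22.9] joints [ 0.41  0.64 -0.55  1.87  0.67  0.6  -2.29] w 1.0 gf 0.0 F [-0.9 -0.1  0. ] t 4.33
```

>>> play_rows(rows="1 0.07 -0.02 -0.24 0.02 0 0;1 0.06 -0.02 -0.24 0.02 0 0;1 0 0 0 0 0 0;0 0 0 0 0 0 0;0 0 0 0 0 0 0;0 0 0 0 0 0 0;0 0 0 0 0 0 0;0 0 0 0 0 0 0", force=60)

```text
clock: 5.32
eef_pos: [0.6251, -0.0514, 0.0827]
orientation: [3.099, -0.234, 0.321]
wrist_force: [-3.5, 0.5, 5.4]
width: 0.459
grasp_force: 61.5
```

```bash
python3 go.py face -30 88 8 13 d
```

```text
target [0.6455 0.0757 0.0826] shift [ 0.68  4.24 -0.01] turn [ 0.01 -0.02 -0.04] min rows 5.0
now in face mm [-30.2 -40.7   8.3] joints [ 0.4   0.67 -0.54  1.86  0.69  0.58 -2.3 ] w 0.459 gf 61.5 F [-3.5  0.5  5.4] t 5.33
```

>>> play_rows(rows="0 0.06 0.4 0 0 0 0;0 0.06 0.4 0 0 0 0;0 0.06 0.4 0 0 0 0;0 0.06 0.4 0 0 0 0;0 0.06 0.4 0 0 0 0;0 0.06 0.4 0 0 0 0;0 0.06 0.4 0 0 0 0;0 0.06 0.4 0 0 0 0")

```text
clock: 6.32
eef_pos: [0.6385, 0.0416, 0.0822]
orientation: [3.095, -0.238, 0.317]
wrist_force: [-5.1, -6.2, 6.9]
width: 0.462
grasp_force: 61.9
```

```bash
python3 go.py face -30 88 8 13 d
```

```text
target [0.6455 0.0757 0.0826] shift [0.23 1.14 0.01] turn [ 0.04 -0.04 -0.02] min rows 2.0
now in face mm [-31.6  53.2   8.3] joints [ 0.21  0.68 -0.52  1.82  0.71  0.62 -2.46] w 0.462 gf 61.9 F [-5.1 -6.2  6.9] t 6.33
```

>>> play_rows(rows="0 0.06 0.3 0.01 0 0 0;0 0.06 0.3 0.01 0 0 0;0 0.06 0.3 0.01 0 0 0;0 0.05 0.28 0 0 0 0;0 0 0 0 0 0 0")

```text
clock: 6.95
eef_pos: [0.6464, 0.0818, 0.0829]
orientation: [3.102, -0.232, 0.321]
wrist_force: [-0.8, 1.6, -1.2]
width: 0.456
grasp_force: 61.1
```

```bash
python3 go.py face -30 88 38 13 d
```

```text
target [0.6329 0.0777 0.1098] shift [-0.45 -0.14  0.89] turn [-0.01 -0.02 -0.05] min rows 1.0
now in face mm [-29.9  94.2   8.4] joints [ 0.14  0.7  -0.52  1.79  0.71  0.64 -2.51] w 0.456 gf 61.1 F [-0.8  1.6 -1.2] t 6.95
```

>>> play_rows(rows="0 -0.02 -0.14 0 0 0 0;0 0 0 0 0 0 0;0 -0.08 0.01 0.18 0 0 0;0 -0.1 0.015 0.21 0 0 0;0 -0.1 0.015 0.21 0 0 0;0 -0.1 0.015 0.21 0 0 0;0 -0.1 0.015 0.21 0 0 0;0 0 0 0 0 0 0")

```text
clock: 7.95
eef_pos: [0.6314, 0.078, 0.1144]
orientation: [3.1, -0.234, 0.322]
wrist_force: [0.3, -0.2, -3.5]
width: 0.458
grasp_force: 60.8
```

```bash
python3 go.py world 473 300 150 -13 d; python3 - <<'E'
from workcell import manip
import cv2,numpy as np
s=manip.snapshot("scene");a=s["img"][:,:,::-1][180:420,200:560]
cv2.imwrite("pics/s2.png",cv2.resize(a,None,fx=2,fy=2))
E
```

```text
target [0.473 0.3   0.15 ] shift [-5.28  7.4   1.19] turn [ 0.28  1.46 -0.54] min rows 8.0
now in face mm [-29.4  88.   42.9] joints [ 0.17  0.63 -0.55  1.82  0.67  0.67 -2.49] w 0.458 gf 60.8 F [ 0.3 -0.2 -3.5] t 7.95
```

View pics/s2.png

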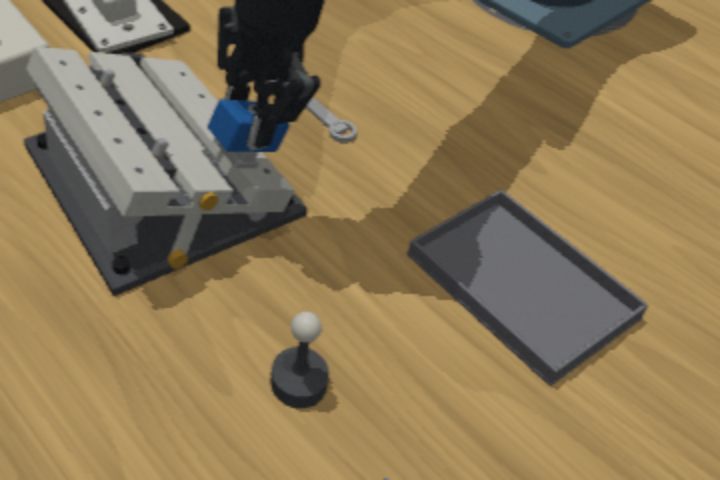

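The dog is out of the slot with its foot clear, and the arm carries its weight (~3.5 N). Next I level it and go to the tray.

```bash
sed -i 's/r=R.from_euler("z",float(a\[5\]),degrees=True)\*k/r=R.from_euler("ZY",[float(a[5]),float(a[6])],degrees=True)*k/' go.py; python3 go.py world 473 305 150 20 13 d
```

```text
target [0.473 0.305 0.15 ] shift [-5.28  7.57  1.2 ] turn [-0.3   3.12  3.52] min rows 8.0
now in face mm [-29.6  87.9  42.6] joints [ 0.17  0.63 -0.55  1.82  0.67  0.67 -2.49] w 0.462 gf 60.8 F [-0.2  0.2 -4.5] t 8.0
```

>>> play_rows(rows="0 -0.1 0.1 0.5 0 0.15 0.2;0 -0.3 0.5 0.4 -0.03 0.3 0.35;0 -0.6 0.8 0.3 -0.03 0.35 0.4;0 -0.6 0.8 0 -0.03 0.35 0.4;0 -0.6 0.9 0 -0.03 0.35 0.4;0 -0.6 0.9 0 -0.03 0.35 0.4;0 -0.6 0.9 0 -0.03 0.35 0.4;0 -0.6 0.9 0 -0.03 0.35 0.4")

```text
clock: 9.0
eef_pos: [0.5112, 0.2524, 0.1495]
orientation: [3.077, 0.414, -0.229]
wrist_force: [-0.3, 1.7, -3.4]
width: 0.459
grasp_force: 61.0
```

```bash
python3 go.py world 473 305 70 20 13 d
```

```text
target [0.473 0.305 0.07 ] shift [-1.27  1.75 -2.65] turn [-0.11  0.55  0.58] min rows 3.0
now in face mm [-146.9  241.5  136.4] joints [ 0.01  0.72 -0.78  1.66  0.48  1.13 -2.22] w 0.459 gf 61.0 F [-0.3  1.7 -3.4] t 9.0
```

>>> play_rows(rows="0 -0.4 0.5 -0.4 -0.03 0.15 0.15;0 -0.4 0.5 -0.7 -0.03 0.15 0.15;0 -0.2 0.4 -0.8 -0.03 0.1 0.1;0 0 0 -0.5 0 0 0;0 0 0 0 0 0 0")

```text
clock: 9.62
eef_pos: [0.4809, 0.292, 0.0759]
orientation: [3.046, 0.494, -0.317]
wrist_force: [0.8, 0.1, -3.1]
width: 0.455
grasp_force: 61.1
```

```bash
python3 go.py world 473 305 30 20 13 d
```

```text
target [0.473 0.305 0.03 ] shift [-0.26  0.43 -1.53] turn [0.   0.14 0.19] min rows 2.0
now in face mm [-210.7  276.    85. ] joints [-0.1   0.84 -0.74  1.66  0.53  1.08 -2.27] w 0.455 gf 61.1 F [ 0.8  0.1 -3.1] t 9.62
```

>>> play_rows(rows="0 -0.13 0.2 -0.5 0 0.07 0.1;0 -0.13 0.2 -0.5 0 0.07 0.1;0 0 0 -0.35 0 0 0;0 0 0 -0.1 0 0 0;0 0 0 0 0 0 0")

```text
clock: 10.25
eef_pos: [0.4736, 0.3056, 0.0342]
orientation: [3.038, 0.538, -0.343]
wrist_force: [-0.5, 0.6, -3.5]
width: 0.455
grasp_force: 61.2
```

```bash
python3 go.py world 473 305 29 20 13 d
```

```text
target [0.473 0.305 0.029] shift [-0.02 -0.02 -0.17] turn [-0.01  0.01 -0.01] min rows 1.0
now in face mm [-236.8  288.2   51. ] joints [-0.14  0.91 -0.72  1.65  0.56  1.04 -2.28] w 0.455 gf 61.2 F [-0.5  0.6 -3.5] t 10.25
```

>>> play_rows(rows="0 0 0 -0.08 0 0 0;0 0 0 -0.05 0 0 0;0 0 0 -0.03 0 0 0;0 0 0 0 0 0 0")

```text
clock: 10.75
eef_pos: [0.4735, 0.3057, 0.0295]
orientation: [3.038, 0.539, -0.343]
wrist_force: [-0.0, 0.7, -4.2]
width: 0.46
grasp_force: 61.2
```

>>> play_rows(rows="0 0 0 -0.04 0 0 0;0 0 0 -0.03 0 0 0;0 0 0 0 0 0 0")

```text
clock: 11.12
eef_pos: [0.4737, 0.306, 0.0288]
orientation: [3.037, 0.539, -0.342]
wrist_force: [-1.1, -2.5, 8.5]
width: 0.459
grasp_force: 62.8
```

The foot is on the tray floor (force went from -4 to +8.5 N). Now I release it and back off.

>>> play_rows(rows="0 0 0 0.01 0 0 0;0.55 0 0 0 0 0 0;0.8 0 0 0 0 0 0;1 0 0 0 0 0 0;1 0 0 0 0 0 0;1 0 0 0.3 0 0 0;1 0 0 0.6 0 0 0;1 0 0 1 0 0 0")

```text
clock: 12.12
eef_pos: [0.4731, 0.3056, 0.0858]
orientation: [3.037, 0.539, -0.344]
wrist_force: [0.3, 0.4, 0.5]
width: 0.997
grasp_force: 0.0
```

```bash
python3 go.py world 536 -309.5 230 -10.9 0 c; python3 - <<'E'
from workcell import manip
import cv2,numpy as np
s=manip.snapshot("top");cv2.imwrite("pics/t2.png",s["img"][:,:,::-1]);
s=manip.snapshot("wrist");cv2.imwrite("pics/w2.png",s["img"][:,:,::-1])
E
```

```text
target [ 0.536  -0.3095  0.23  ] shift [  2.1  -20.5    4.81] turn [ 1.28 -1.1   7.34] min rows 21.0
now in face mm [-215.4  288.2   98. ] joints [-0.11  0.84 -0.76  1.64  0.51  1.11 -2.25] w 0.997 gf 0.0 F [0.3 0.4 0.5] t 12.12
```

View pics/w2.png

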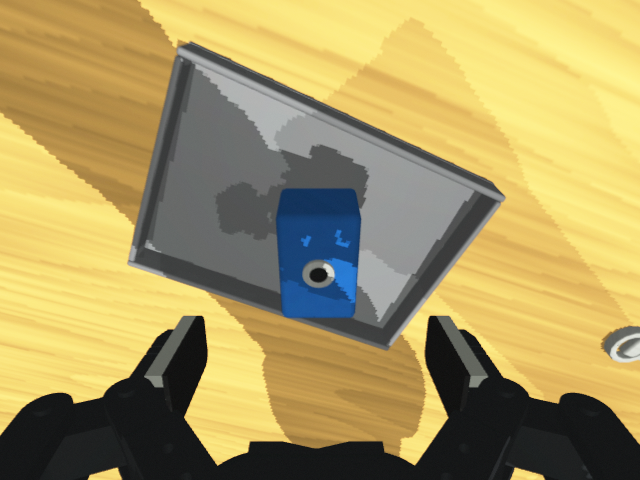

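The dog stands upright in the tray with its screw at (319,273). Next I travel to the cover.

>>> play_rows(rows="1 0 0 1 0.06 -0.05 0.3;1 0 -0.4 1 0.06 -0.05 0.35;1 0.1 -0.8 1 0.06 -0.05 0.35;1 0.1 -1 0.8 0.06 -0.05 0.35;1 0.1 -1 0.5 0.06 -0.05 0.35;1 0.1 -1 0.2 0.06 -0.05 0.35;1 0.1 -1 0 0.06 -0.05 0.35;1 0.1 -1 0 0.06 -0.05 0.35")

```text
clock: 13.22
eef_pos: [0.4915, 0.1188, 0.2202]
orientation: [2.899, 1.125, -0.223]
wrist_force: [0.7, -1.2, -0.6]
width: 0.997
grasp_force: 0.0
```

>>> play_rows(rows="1 0.1 -1 0 0.06 -0.05 0.35;1 0.1 -1 0 0.06 -0.05 0.35;1 0.1 -1 0 0.06 -0.05 0.35;1 0.1 -1 0 0.06 -0.05 0.35;1 0.1 -1 0 0.06 -0.05 0.35;1 0.1 -1 0 0.06 -0.05 0.35;1 0.1 -1 0 0.06 -0.05 0.35;1 0.1 -1 0 0.06 -0.05 0.35")

```text
clock: 14.22
eef_pos: [0.5154, -0.1212, 0.2201]
orientation: [2.642, 1.679, -0.095]
wrist_force: [-0.0, -0.6, -0.5]
width: 0.999
grasp_force: 0.0
```

```bash
python3 go.py world 536 -309.5 150 -10.9 0 c
```

```text
target [ 0.536  -0.3095  0.15  ] shift [ 0.69 -6.28 -2.34] turn [ 0.33 -0.29  1.78] min rows 7.0
now in face mm [ -60.5 -126.8  174. ] joints [ 0.87  0.58 -1.03  1.8   0.58  1.15 -0.8 ] w 0.999 gf 0.0 F [-0.  -0.6 -0.5] t 14.22
```

>>> play_rows(rows="1 0.1 -0.9 0 0.05 -0.04 0.25;1 0.1 -0.9 -0.2 0.05 -0.04 0.25;1 0.1 -0.9 -0.3 0.05 -0.04 0.25;1 0.1 -0.9 -0.4 0.05 -0.04 0.25;1 0.1 -0.9 -0.5 0.05 -0.04 0.25;1 0.1 -0.9 -0.5 0.05 -0.04 0.25;1 0.05 -0.5 -0.2 0.03 -0.03 0.15;1 0 0 0 0 0 0")

```text
clock: 15.22
eef_pos: [0.5343, -0.2985, 0.1563]
orientation: [-2.442, -1.971, 0.006]
wrist_force: [0.3, 0.4, -0.1]
width: 1.001
grasp_force: 0.0
```

```bash
python3 go.py world 536 -309.5 32 -10.9 0 c;python3 - <<'E'
from workcell import manip
import cv2,numpy as np
s=manip.snapshot("wrist");cv2.imwrite("pics/w3.png",s["img"][:,:,::-1]);np.savez("w3.npz",**s)
E
```

```text
target [ 0.536  -0.3095  0.032 ] shift [ 0.06 -0.37 -4.14] turn [-0.   -0.04  0.16] min rows 5.0
now in face mm [ -45.5 -299.    96.5] joints [ 1.09  0.79 -0.99  1.66  0.72  1.11 -0.32] w 1.001 gf 0.0 F [ 0.3  0.4 -0.1] t 15.22
```

View pics/w3.png

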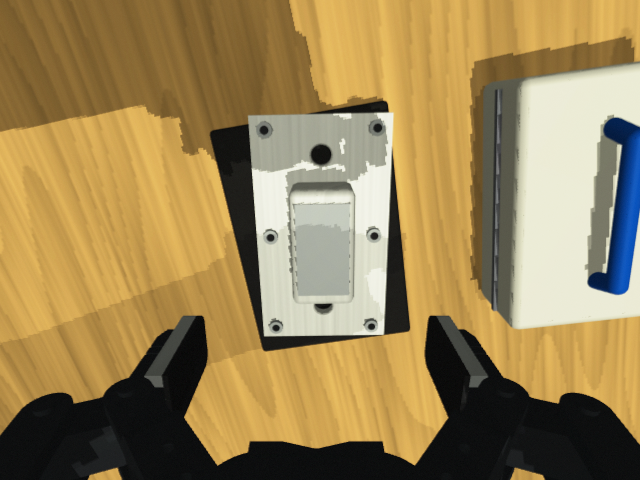

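The cover sits centred between the fingers. Its flange corners are (249,115), (393,113), (385,336) and (265,335), with a hole at (321,154). I'll refit its pose.

```bash
python3 - <<'E'
from h import *
C=cam("w3")
P=np.array([(-50,88,8),(50,88,8),(50,-88,8),(-50,-88,8),(0,60,8)])/1e3
u=np.array([(249,115),(393,113),(385,336),(265,335),(321,154)])
g=least_squares(lambda p:(proj(C,R.from_euler("z",p[2]).apply(P)+[p[0],p[1],.012])-u).ravel(),[.536,-.31,-.19])
print(np.round(g.x,4),np.degrees(g.x[2]),np.round(g.fun.reshape(-1,2),1).tolist())
E
```

```text
[ 0.5385 -0.3083 -0.1912] -10.95575947760934 [[-0.4, 0.5], [0.7, -0.6], [-0.9, -2.1], [-0.3, 0.6], [0.6, 1.2]]
```

>>> play_rows(rows="1 0.05 -0.18 -0.4 0 0 0.08;1 0.06 -0.17 -0.8 0 -0.02 0.08;1 0 0 -0.9 0 -0.02 0;1 0 0 -0.9 0 0 0;1 0 0 -0.7 0 0 0;1 0 0 -0.35 0 0 0;1 0 0 -0.1 0 0 0;1 0 0 0 0 0 0")

```text
clock: 16.27
eef_pos: [0.5388, -0.3078, 0.0327]
orientation: [2.418, 2.003, 0.003]
wrist_force: [-0.1, -0.5, 0.2]
width: 1.003
grasp_force: 0.0
```

```bash
python3 go.py world 537.5 -309 27 -10.95 0 c
```

```text
target [ 0.5375 -0.309   0.027 ] shift [-0.04 -0.04 -0.19] turn [-0.    0.02 -0.03] min rows 1.0
now in face mm [ -92.4 -307.5  -18. ] joints [ 1.03  0.94 -0.87  1.69  0.87  0.94 -0.38] w 1.003 gf 0.0 F [-0.1 -0.5  0.2] t 16.27
```

>>> play_rows(rows="1 -0.03 -0.04 -0.19 0 0.02 -0.03;1 0 0 0 0 0 0;0 0 0 0 0 0 0;0 0 0 0 0 0 0;0 0 0 0 0 0 0;0 0 0 0 0 0 0;0 0 0 0 0 0 0", force=80)

```text
clock: 17.15
eef_pos: [0.5377, -0.3089, 0.0269]
orientation: [-2.423, -1.999, 0.001]
wrist_force: [-1.0, 0.3, 5.3]
width: 0.503
grasp_force: 83.8
```

>>> play_rows(rows="0 0 0 0.2 0 0 0;0 0 0 0.5 0 0 0;0 0 0 1 0 0 0;0 0 0 1 0 0 0;0 0 0 1 0 0 0;0 0 0 1 0 0 0;0 0 0 0.6 0 0 0;0 0 0 0 0 0 0")

```text
clock: 18.15
eef_pos: [0.538, -0.3091, 0.1867]
orientation: [2.423, 1.998, -0.0]
wrist_force: [1.0, 0.8, -3.7]
width: 0.504
grasp_force: 82.9
```

```bash
python3 go.py face 38 12 110 0 c;python3 - <<'E'
from workcell import manip
import cv2,numpy as np
s=manip.snapshot("scene");cv2.imwrite("pics/s4.png",s["img"][:,:,::-1])
E
```

```text
target [ 0.6519 -0.0022  0.2038] shift [ 3.8  10.23  0.57] turn [-0.54 -3.07  0.25] min rows 11.0
now in face mm [ -27.9 -308.9  121.9] joints [ 1.11  0.76 -1.01  1.62  0.69  1.16 -0.27] w 0.504 gf 82.9 F [ 1.   0.8 -3.7] t 18.15
```

>>> play_rows(rows="0 0.2 0.4 0.2 -0.04 -0.2 0.02;0 0.3 0.75 0.2 -0.04 -0.22 0.02;0 0.3 0.75 0.1 -0.04 -0.22 0.02;0 0.3 0.75 0 -0.04 -0.22 0.02;0 0.3 0.75 0 -0.04 -0.22 0.02;0 0.3 0.75 0 -0.04 -0.22 0.02;0 0.3 0.75 0 -0.04 -0.22 0.02;0 0.3 0.75 0 -0.04 -0.22 0.02")

```text
clock: 19.2
eef_pos: [0.6058, -0.1372, 0.1996]
orientation: [2.25, 1.901, 0.235]
wrist_force: [0.9, 0.9, -4.0]
width: 0.501
grasp_force: 82.8
```

>>> play_rows(rows="0 0.3 0.75 0 -0.04 -0.22 0.02;0 0.3 0.75 0 -0.04 -0.22 0.02;0 0.3 0.75 0 -0.04 -0.22 0.02;0 0.2 0.75 0 -0.04 -0.22 0.02;0 0.2 0.75 0 -0.04 -0.22 0.02;0 0.1 0.6 0 -0.04 -0.15 0.02;0 0 0 0 0 0 0")

```text
clock: 20.08
eef_pos: [0.6471, -0.0055, 0.1998]
orientation: [2.115, 1.826, 0.386]
wrist_force: [0.1, -0.2, -3.8]
width: 0.499
grasp_force: 82.8
```

```bash
python3 go.py face 38 17 60 0 c
```

```text
target [ 6.736e-01 -6.000e-04  1.584e-01] shift [ 0.88  0.16 -1.38] turn [ 0.01 -0.11 -0.07] min rows 2.0
now in face mm [ 32.5   8.  108.3] joints [ 0.6   0.56 -0.93  1.92  1.02  0.69 -1.07] w 0.499 gf 82.8 F [ 0.1 -0.2 -3.8] t 20.07
```

>>> play_rows(rows="0 0.3 0.06 -0.3 0 -0.04 -0.03;0 0.3 0.05 -0.5 0 -0.04 -0.02;0 0.28 0.05 -0.58 0.01 -0.03 -0.02;0 0.2 0 -0.4 0 0 0;0 0.08 0 -0.17 0 0 0;0 0 0 0 0 0 0")

```text
clock: 20.82
eef_pos: [0.6832, -0.0044, 0.1416]
orientation: [2.119, 1.8, 0.398]
wrist_force: [1.2, -0.6, -3.6]
width: 0.503
grasp_force: 82.7
```

```bash
python3 go.py face 38 17 37 0 c;python3 - <<'E'
from workcell import manip
import cv2,numpy as np
s=manip.snapshot("scene");a=s["img"][:,:,::-1];cv2.imwrite("pics/s5f.png",a);cv2.imwrite("pics/s5.png",cv2.resize(a[170:330,180:380],None,fx=3.7,fy=3.7,interpolation=cv2.INTER_CUBIC))
E
```

```text
target [ 0.6832 -0.0021  0.1376] shift [ 0.    0.08 -0.13] turn [0.01 0.01 0.05] min rows 1.0
now in face mm [40.  14.8 40.5] joints [ 0.49  0.68 -0.81  1.88  1.18  0.63 -1.22] w 0.503 gf 82.7 F [ 1.2 -0.6 -3.6] t 20.82
```

View pics/s5.png

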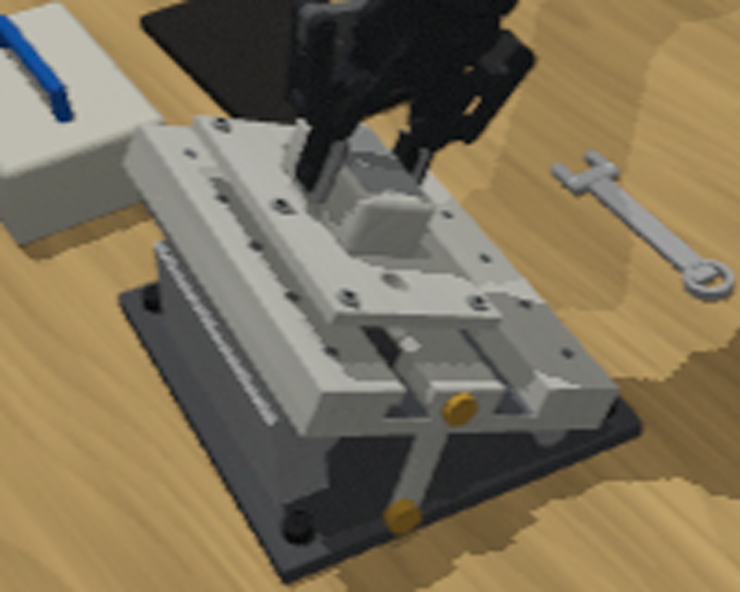

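The cover hovers over the face. A bright spot at crop (408,343) near the flange's left end may be a stud, so I'll check its projection.

```bash
python3 - <<'E'
from h import *
q=np.load("fit.npz")["f"];F=Rf(q[2]);o=np.array([q[0],q[1],.088]);C=cam("scene0")
L=[(38,61.6,14),(38,61.6,0),(95,120,0),(-95,120,0),(38+50,103,25),(38-50,103,25),(38+50,103,33),(-12,103,33),(38,75,33)]
for l,p in zip(L,proj(C,F.apply(np.array(L)/1e3)+o)): print(l,np.round((p-[180,170])*3.7))
E
```

```text
(38, 61.6, 14) [372. 295.]
(38, 61.6, 0) [363. 317.]
(95, 120, 0) [318. 390.]
(-95, 120, 0) [615. 387.]
(88, 103, 25) [333. 325.]
(-12, 103, 25) [498. 328.]
(88, 103, 33) [339. 312.]
(-12, 103, 33) [504. 316.]
(38, 75, 33) [398. 280.]
```

```bash
python3 go.py face 38 17 31 0 c
```

```text
target [ 0.6857 -0.0025  0.1322] shift [ 0.08  0.06 -0.33] turn [0.01 0.01 0.04] min rows 1.0
now in face mm [40.3 14.9 40.9] joints [ 0.49  0.67 -0.81  1.88  1.18  0.63 -1.22] w 0.498 gf 82.7 F [ 0.2  0.1 -2.8] t 20.88
```

>>> play_rows(rows="0 0.03 0.03 -0.11 0 0 0.02;0 0.03 0.02 -0.11 0 0 0.02;0 0.02 0.01 -0.11 0.01 0.01 0;0 0 0 0 0 0 0;0 0.014 -0.002 -0.03 0 0 0;0 0 0 0 0 0 0")

```text
clock: 21.62
eef_pos: [0.686, -0.0024, 0.1312]
orientation: [2.115, 1.807, 0.4]
wrist_force: [-0.7, -0.2, -3.1]
width: 0.503
grasp_force: 82.8
```

```bash
python3 go.py face 38 17 29 0 c
```

```text
target [ 0.6865 -0.0026  0.1303] shift [ 0.02 -0.01 -0.03] turn [0. 0. 0.] min rows 1.0
now in face mm [37.9 17.2 30. ] joints [ 0.47  0.69 -0.8   1.87  1.21  0.62 -1.23] w 0.503 gf 82.8 F [-0.7 -0.2 -3.1] t 21.62
```

>>> play_rows(rows="0 0.014 -0.002 -0.03 0 0 0;0 0 0 0 0 0 0;0 0.007 -0.001 -0.015 0 0 0;0 0 0 0 0 0 0")

```text
clock: 22.12
eef_pos: [0.6864, -0.0024, 0.1306]
orientation: [2.114, 1.807, 0.4]
wrist_force: [-7.7, -0.2, 7.3]
width: 0.502
grasp_force: 84.7
```

Contact on the stud tops (~12 N). I now slide along -y.

>>> play_rows(rows="0 -0.01 -0.066 0 0 0 0;0 -0.01 -0.066 0 0 0 0;0 -0.01 -0.066 0 0 0 0;0 -0.01 -0.066 0 0 0 0;0 0 0 0 0 0 0")

```text
clock: 22.75
eef_pos: [0.6862, -0.0082, 0.131]
orientation: [2.113, 1.809, 0.405]
wrist_force: [-2.9, 3.4, 4.4]
width: 0.5
grasp_force: 83.8
```

```bash
python3 go.py face 38 1.6 29 0 c
```

```text
target [ 0.6841 -0.0178  0.1303] shift [-0.07 -0.32 -0.02] turn [-0.01  0.02 -0.02] min rows 1.0
now in face mm [38.8 11.4 29.3] joints [ 0.49  0.69 -0.8   1.88  1.21  0.61 -1.22] w 0.5 gf 83.8 F [-2.9  3.4  4.4] t 22.75
```

>>> play_rows(rows="0 -0.02 -0.066 -0.012 0 0 0;0 -0.02 -0.066 -0.012 0 0 0;0 -0.02 -0.066 0 0 0 0;0 0 0 0 0 0 0")

```text
clock: 23.25
eef_pos: [0.6834, -0.0175, 0.1286]
orientation: [2.116, 1.806, 0.398]
wrist_force: [0.2, -0.1, -3.3]
width: 0.5
grasp_force: 82.8
```

```bash
python3 go.py face 38 1.6 29 0 c
```

```text
target [ 0.6841 -0.0178  0.1303] shift [ 0.02 -0.01  0.06] turn [ 0.01 -0.01  0.01] min rows 1.0
now in face mm [36.6  1.9 27.8] joints [ 0.5   0.69 -0.8   1.88  1.21  0.61 -1.22] w 0.5 gf 82.8 F [ 0.2 -0.1 -3.3] t 23.25
```

Contact vanished at y≈1.9 with z below the stud tops, so the holes are over the studs. I lower it now.

>>> play_rows(rows="0 0.035 -0.005 -0.055 0 0 0;0 0.028 -0.004 -0.06 0 0 0;0 0 0 0 0 0 0")

```text
clock: 23.62
eef_pos: [0.6853, -0.0168, 0.1251]
orientation: [2.116, 1.807, 0.399]
wrist_force: [-0.3, 0.2, -3.6]
width: 0.5
grasp_force: 82.8
```

```bash
python3 go.py face 37.5 1.6 15 0 c
```

```text
target [ 0.6895 -0.0187  0.1174] shift [ 0.14 -0.06 -0.26] turn [ 0. -0.  0.] min rows 1.0
now in face mm [36.8  2.8 23.8] joints [ 0.49  0.7  -0.79  1.88  1.22  0.61 -1.22] w 0.5 gf 82.8 F [-0.3  0.2 -3.6] t 23.62
```

>>> play_rows(rows="0 0.03 -0.01 -0.06 0 0 0;0 0.03 -0.01 -0.06 0 0 0;0 0.03 -0.006 -0.06 0 0 0;0 0 0 0 0 0 0;0 0.014 -0.002 -0.03 0 0 0;0 0 0 0 0 0 0")

```text
clock: 24.38
eef_pos: [0.6886, -0.0174, 0.1193]
orientation: [2.115, 1.807, 0.4]
wrist_force: [-0.3, -0.6, -2.8]
width: 0.501
grasp_force: 82.8
```

```bash
python3 go.py face 37.5 1.6 15 0 c
```

```text
target [ 0.6895 -0.0187  0.1174] shift [ 0.03 -0.04 -0.06] turn [0. 0. 0.] min rows 1.0
now in face mm [37.3  2.7 17.1] joints [ 0.49  0.71 -0.78  1.87  1.23  0.6  -1.23] w 0.501 gf 82.8 F [-0.3 -0.6 -2.8] t 24.38
```

>>> play_rows(rows="0 0.014 -0.002 -0.03 0 0 0;0 0 0 0 0 0 0;0 0.01 -0.001 -0.02 0 0 0;0 0 0 0 0 0 0;0 0.007 -0.001 -0.015 0 0 0;0 0 0 0 0 0 0")

```text
clock: 25.12
eef_pos: [0.6895, -0.0175, 0.1178]
orientation: [2.115, 1.807, 0.4]
wrist_force: [-5.6, -0.4, 4.8]
width: 0.502
grasp_force: 83.8
```

```bash
python3 go.py face 37.5 1.6 15 0 c
```

```text
target [ 0.6895 -0.0187  0.1174] shift [ 0.   -0.04 -0.01] turn [0.01 0.   0.  ] min rows 1.0
now in face mm [37.5  2.8 15.4] joints [ 0.49  0.71 -0.78  1.87  1.24  0.6  -1.23] w 0.502 gf 83.8 F [-5.6 -0.4  4.8] t 25.12
```

Contact at z≈15.3, exactly 14 mm below the stud-top contact, so it is seated. I release and retreat along the normal.

>>> play_rows(rows="0.6 0 0 0 0 0 0;0.8 0 0 0 0 0 0;1 0 0 0 0 0 0;1 0 0 0 0 0 0;1 -0.13 0.02 0.27 0 0 0;1 -0.26 0.04 0.54 0 0 0;1 -0.4 0.06 0.85 0 0 0;1 -0.4 0.06 0.85 0 0 0")

```text
clock: 26.12
eef_pos: [0.6533, -0.0118, 0.1938]
orientation: [2.114, 1.808, 0.4]
wrist_force: [0.2, -0.5, 0.4]
width: 1.003
grasp_force: 0.0
```

>>> play_rows(rows="1 -0.4 0 0.8 0 0.3 0;1 -0.4 0 0.8 0 0.3 0;1 -0.5 0 0.5 0 0.3 0;1 -0.5 0 0.2 0 0 0;1 0 0 0 0 0 0")

```text
clock: 26.75
eef_pos: [0.5987, -0.0123, 0.2616]
orientation: [2.183, 1.875, 0.272]
wrist_force: [-0.1, 0.5, 0.7]
width: 0.999
grasp_force: 0.0
```

```bash
python3 - <<'E'
from workcell import manip
import cv2,numpy as np
s=manip.snapshot("scene")["img"][:,:,::-1];a=cv2.resize(s[190:390,150:530],(760,400))
cv2.imwrite("pics/s6.png",cv2.resize(s[175:400,170:530],(800,500),interpolation=cv2.INTER_CUBIC))
print(np.round(manip.observe()["wrist_force"],1))
E
```

```text
[-0.4  0.5 -0.7]
```

View pics/s6.png

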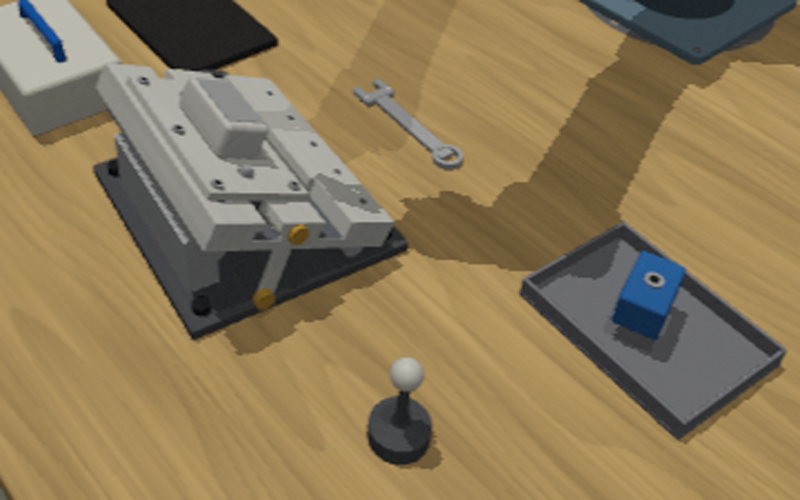

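The cover sits flush on the face with a stud showing in its left hole at (245,172). The dog stands upright in the tray at (650,290), and the bystanders are where they were. I'm handing in.

```bash
python3 -c "
from workcell import manip
print(manip.job_done())"
```

```text
the job is handed in; nothing more can be done
None
```

The job is handed in at about 27 s of the 67 s allowed: the blue dog stands upright in the grey tray, the cover sits flush on the face over both studs, and the sphere, case and wrench were not touched; the hand-in returned no verdict.

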